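Jack up the front of a magnetic stirrer and hold it

TASK

Raise the front of the white magnetic stirrer with the small blue lever jack: stand the jack flat on the bench squarely in front of the stirrer, with its black roller saddle centred under the red-dotted yellow lift lug. Press the red handle fully down once as a trial lift, let it gently all the way back up so that the stirrer stands on its feet again, then press the handle fully down a second time and finish while holding it down with the stirrer raised. Lift only with the jack, do not touch the stirrer with the arm or gripper or shift it along the bench, and leave the dish and bottles round it alone.

Things in the scene. Friction and masses are not known exactly. Their poses are not given: they have to be found in the camera images.
- stirrer: Loose magnetic stirrer, some 2 kg, white housing 200 (x) x 180 (y) mm on four 20 mm rubber feet, 91 mm high over its round steel plate. Origin: on the bench below the lift point. x points from the lug straight into the stirrer, z up. Front face at x = +22 mm; two knobs reach out to x = +11 mm at y = +-55 mm, 66 mm up.
- lift_point (a point): Centre of the underside of the yellow lug (red dot on top), axes of the stirrer. 44 mm above the bench at rest, about 66 mm with the jack fully up. The lug is a plate 8 mm thick, 60 mm wide (y), sticking out of the front face from x = +22 to -20 mm.
- jack: Loose lever jack, 0.57 kg. Origin: on the bench below the lever's pivot (44 mm up). x points to the saddle, -x to the handle, z up. Blue base plate 155 x 64 x 8 mm, x = -110 to +45 mm; two blue cheeks 34 mm long (x), 42 mm over both in y, 61 mm high, the lever between them. Grasp it across the cheeks (along y) from above.
- jack_grip (a point): Grasp place of the jack: midway between the cheeks, 45 mm above the jack's underside, above its origin; axes of the jack.
- saddle (a point): Centre of the black roller saddle (radius 7 mm, 32 mm wide along y) on the lever's toe, 74 mm ahead (+x) of the jack's origin. Handle up: its top is 36 mm above the bench and passes under the lug with 8 mm to spare; fully raised: 66 mm. Must stand within 15 mm horizontally of the lift point. Tilts with the lever.
- handle_pad (a point): Centre of the upper face of the red paddle (46 x 52 mm) at the lever's other end: 112 mm behind (-x) the jack's origin and 103 mm above the bench when up, 124 mm behind and 55 mm above when fully down; its face leans up to 0.2 rad either way. Press it down from above with 5 to 9 N under load.
- jack_handle (a joint): Lever angle in rad: 0 handle up and saddle down (as found), 0.40 handle fully down at its stop and saddle up. A light spring returns the handle up when let go; nothing locks it. The pad moves on a circle of radius about 127 mm about the pivot.
- petri_1: Bystander: glass dish with lid, 69 mm across, 15 mm high, origin under its centre. Leave alone.
- indicator: Bystander: small bottle with red cap, 43 mm across, 77 mm high, origin under its centre. Leave alone.
- wash_bottle: Bystander: wash bottle with bent spout, 75 mm across, 253 mm high, origin under its centre. Leave alone.

How it is judged (in metres and radians):
On the way, in this order (a step that is already met when the one before it is completed fails the run):
1. the jack stands flat and square in front of the stirrer with its saddle, still down, under the lift point (horizontal distance between saddle and lift_point below 0.015 m and angle between the x axis of jack and the x axis of stirrer, either way round below 0.3 rad and angle between jack's own z axis and vertical below 0.05 rad and height (world z) of jack below 0.004 m and value of joint jack_handle below 0.08 rad), for 0.2 s.
2. trial lift: the handle is pressed down and the jack raises the lug (value of joint jack_handle above 0.3 rad and height (world z) of lift_point above 0.056 m and contact force between jack and stirrer above 2 N), for 0.2 s.
3. the handle is let back up and the stirrer stands on its feet again, within 25 mm of where it stood (value of joint jack_handle below 0.08 rad and height (world z) of lift_point below 0.046 m and angle between stirrer's own z axis and vertical below 0.015 rad and distance of lift_point from where it was at the start of the episode below 0.025 m), for 0.2 s.
At the end, for the whole second after the job is handed in: Robot holds the lever over 0.30 rad with over 1.5 N; jack flat and square (0.3 rad), saddle within 18 mm of the lift point and carrying it (over 2 N) above 56 mm; stirrer still, untouched by the robot, lift point at most 35 mm from its start (the lift included); bystanders within 25 mm (all of step 2 and horizontal distance between saddle and lift_point below 0.018 m and angle between the x axis of jack and the x axis of stirrer, either way round below 0.3 rad and angle between jack's own z axis and vertical below 0.06 rad and contact force between any of the fingers, the arm and jack above 1.5 N and contact force between each of the arm, the fingers and stirrer below 0.3 N and angular speed of stirrer below 0.1 rad/s and distance of lift_point from where it was at the start of the episode below 0.035 m and distance of each of petri_1, indicator, wash_bottle from where it was at the start of the episode below 0.025 m); the arm keeps its last pose, push and grip.
It fails at once if the arm or gripper pushes on the stirrer (contact force between any of the fingers, the arm and stirrer above 3 N).
It fails at once if the stirrer's lift point gets more than 35 mm from where it was (the lift itself is 22 mm) (distance of lift_point from where it was at the start of the episode above 0.035 m).
It fails at once if the stirrer is dropped back instead of let down gently (it turns faster than 1.2 rad/s) (angular speed of stirrer above 1.2 rad/s).
It fails at once if a bystander is shifted by more than 25 mm or tipped (distance of any of petri_1, indicator, wash_bottle from where it was at the start of the episode above 0.025 m or angle between any of indicator, wash_bottle's own z axis and vertical above 0.3 rad).
It also fails if it takes over 64 s, if anything falls off the work surface, if the arm or the gripper's body presses on something with over 40 N, if the wrist force passes 120 N, or if a joint passes its speed limit or range.

ROBOT

A 7-joint arm with a two-finger parallel gripper is mounted at the origin on a cart in front of the work surface, level with it; the furniture and walls round the work are solid. World frame = base frame: x ahead of the robot, y to its left, z up, the work surface at z = 0. Lengths are in m, angles in degrees, forces in N, time in s.
With the tool pointing down it reaches from about 0.425 to 0.875 m from the base axis. Payload 4.7 kg.
Tool frame: the origin (TCP) lies at the very end of the fingers, on their centre line; the grasp point (between the pads) lies env.hold_point_z behind it (env.hold_point_z is the distance from the TCP to the grasp point, in m); z points along the fingers, y is the line along which they close (so a half turn about z gives the same grasp; the last joint's range is limited). The gripper opens to 87 mm and grips with 3 to 60 N. Pads are 19 mm wide; open, the fingers measure 117 mm over their backs; the gripper's body (75 mm by 190 mm) begins 51 mm behind the grasp point.
Start: joints at [-69.379, 18.392, -4.016, 83.108, 1.295, 78.541, -3.26], TCP at [0.22, 0.612, 0.223] pointing down, gripper open.
Joint ranges: [-163.93, 163.93], [-17.29, 119.83], [-79.2, 71.16], [3.27, 140.29], [-89.18, 269.18], [5.43, 117.66], [-154.24, 154.24]. Speed limits (degrees/s): [147.25, 147.25, 180, 180, 180, 180, 180].

INTERFACE

Orientations are given as [roll, pitch, yaw] about the fixed x, y, z axes, in that order (R = Rz(yaw) Ry(pitch) Rx(roll)).
In Python, from cell import env gives the robot as it stands.
- The arm moves only by the shell command python3 -m jog 'ROWS' [FORCE]. ROWS is JSON, a list of rows, each an object with "dp": the shift along the tool's x, y, z in cm, a list of three; "twist": the turn about the tool's z in degrees; "fingers": the opening, from 0 (shut) to 1 (fully open). A call has 1 to 8 rows; each row is the pose to reach, as a shift and turn from the pose commanded when the call began, along the tool's axes at that moment; what a row does not reach only later rows make up. A row lasts 1/8 s, in which the tool goes at most 62.5 mm and 10.7 degrees, less where a joint would pass 70% of its speed; a pose out of reach is approached as far as the arm can. A call with a gripper value outside its range is refused whole. The fingers move at their own pace and stop on an object; FORCE is the grip in N (left out, the last holds). Time passes only in rows, so rows that repeat a pose let the fingers close. It gives the time, the measured TCP pose, the force, the opening and the grip force at its end, in the units of the state.
- env.get_obs(): the state, without advancing time (a new reading comes with each control period).
- env.read_camera(name): name is "side" or "top"; returns a dict with "pixels" (420x560x3 uint8, blue, green, red), "depth" (420x560 float32, m along the optical axis (not along the pixel's ray), 0 where there is no reading), "fx", "fy", "cx", "cy" (pixels), "rvec" (rotation vector, rad) and "tvec" (3), from world to camera coordinates, as OpenCV has them. Camera axes: x right, y down, z forward; pixel columns grow to the right and rows downward; lengths in m; the calibration is good to about 2 mm. A picture is of the moment at which its call begins.
- env.sign_off(): hands the job in; it is judged then, once.
The state is a dict: "time_s": time; "qpos": joint angles; "joint_velocities": joint speeds; "effort": joint torques, N m; "tool_pos": TCP position; "tool_rot": TCP orientation; "force": force on the tool from outside, world axes, zero at the start; "wrist_torque": the same for the moment, N m; "grip_width": finger opening in m; "grasp_force": force on a finger pad.
Only numpy, scipy, OpenCV 4.12 (cv2) and the standard library are available. Lean on these libraries where they do the work, as an engineer would, in place of code of your own. Each camera call takes 0.05 s, during which the arm holds its last target. There are 200 camera calls.

## Working session

There is one attempt and no reset: what is moved stays moved. The work goes in short steps, Python scripts to look and compute and a shell command to move; the robot and the scene stay as the last step left them, time stands still between calls to the robot, and variables do not carry over. Pictures are saved under pics/ and viewed, at most 10 in all, crops included, and the job is handed in when it is done.

```bash
ls; mkdir -p pics; cat > h.py <<'E'
import numpy as np, cv2
from cell import env
def cam(n):
    c=env.read_camera(n); R=cv2.Rodrigues(np.array(c["rvec"],float))[0]; t=np.array(c["tvec"],float).ravel()
    return c,R,t
def ray(c,R,t,u,v,z):
    d=R.T@np.array([(u-c["cx"])/c["fx"],(v-c["cy"])/c["fy"],1]); o=-R.T@t
    return o+d*(z-o[2])/d[2]
def cloud(c,R,t):
    v,u=np.indices(c["depth"].shape); D=c["depth"]
    P=np.stack([(u-c["cx"])/c["fx"]*D,(v-c["cy"])/c["fy"]*D,D],-1)
    return (P-t)@R
def mask(c,lo,hi):
    return cv2.inRange(cv2.cvtColor(c["pixels"],cv2.COLOR_BGR2HSV),lo,hi)>0
E
python3 - <<'E'
from h import *
for n in("top","side"):
    c,R,t=cam(n); cv2.imwrite(f"pics/{n}0.png",c["pixels"]); print(n,-R.T@t,R[2])
print(env.hold_point_z, env.get_obs())
E
```

```text
pics
top [ 0.32020391 -0.05782269  1.30958953] [ 0.18224745  0.0178066  -0.98309145]
side [0.34792033 0.65072388 0.5760156 ] [ 0.21103034 -0.80018624 -0.56139842]
0.0187 {'time_s': 0.1, 'qpos': array([-69.3789438 ,  18.43527435,  -4.01519005,  83.16775703,
         1.29777971,  78.54225519,  -3.26103877]), 'joint_velocities': array([-0.01719052, -0.04745002, -0.06123694, -0.25350193,  0.01054965,
       -0.08607923,  0.01810452]), 'effort': array([-4.99817088e-04, -4.92573667e+01, -4.05964544e-01, -3.13399243e+01,
       -6.40377402e-02,  3.95851058e-02,  7.33568982e-05]), 'tool_pos': array([0.22021716, 0.61102508, 0.22156699]), 'tool_rot': array([-1.79900101e+02,  8.35508679e-03,  1.60187734e+02]), 'force': array([ 0.72143579, -0.51057458, -0.04699783]), 'wrist_torque': array([ 0.00265407, -0.06169013, -0.04140571]), 'grasp_force': 0.0, 'grip_width': 0.08713715929258943}
```

View pics/top0.png

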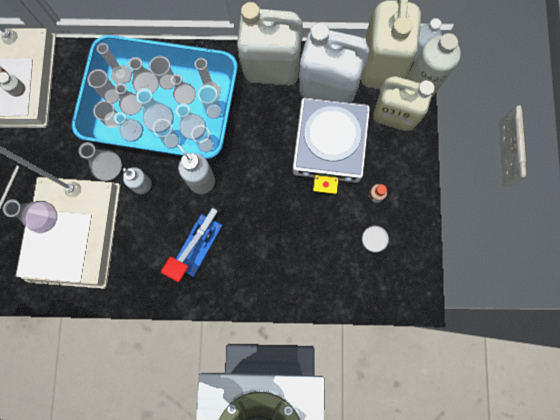

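View pics/side0.png

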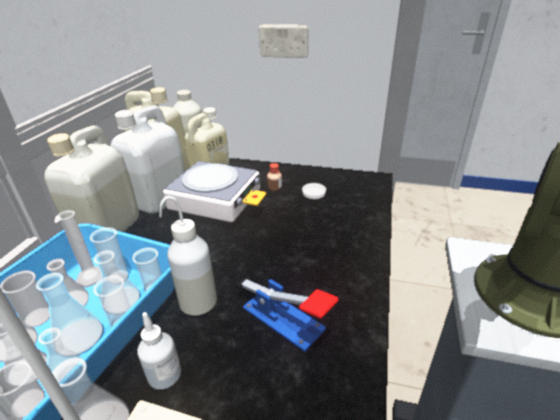

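The top view shows the stirrer with its lug at (325,185), the red cap bottle at (378,193), the dish at (375,239), the wash bottle at (197,172), and the jack from pad (175,269) to toe (212,212). In the side view the lug is at (256,197) and the jack runs from (250,287) to (320,302). The arm is in neither picture.

```bash
cat > meas.py <<'E'
from h import *
def big(m):
    n,l,s,ce=cv2.connectedComponentsWithStats(m.astype(np.uint8)); i=1+np.argmax(s[1:,4]); return l==i,ce[i],s[i]
def axis(P):  # min-area rect in xy
    return cv2.minAreaRect((P[:,:2]*1000).astype(np.float32))
E
python3 - <<'E'
from meas import *
c,R,t=cam("top"); W=cloud(c,R,t)
red=mask(c,(0,170,120),(6,255,255))|mask(c,(174,170,120),(180,255,255))
yel=mask(c,(22,150,120),(35,255,255)); blu=mask(c,(104,150,60),(125,255,255))
def roi(m,u0,u1,v0,v1):
    o=np.zeros_like(m); o[v0:v1,u0:u1]=m[v0:v1,u0:u1]; return o
pad,ce,s=big(roi(red,150,240,240,300)); print("pad",ce,s, np.median(W[pad],0), ray(c,R,t,*ce,.103))
dot,ce,s=big(roi(red,310,345,170,200)); print("dot",ce,s, np.median(W[dot],0), ray(c,R,t,*ce,.052))
lug,ce,s=big(roi(yel|red,305,345,170,200)); print("lug",ce,s,ray(c,R,t,*ce,.052))
b=roi(blu,150,240,195,300); P=W[b]; print("blue n",b.sum(), "zrange",np.percentile(P[:,2],[2,50,98]))
base=P[(P[:,2]<.015)]; print("base",axis(base)); 
hi=P[P[:,2]>.045]; print("cheek",len(hi),hi.mean(0),axis(hi) if len(hi)>4 else 0)
# lever: gray pixels between
g=roi((W[:,:,2]>.03)&(W[:,:,2]<.12),160,225,200,285)
Q=W[g]; print("lever pts",len(Q),axis(Q))
# stirrer housing
S=(W[:,:,2]>.055)&(W[:,:,2]<.1); S=roi(S,285,375,90,182); Ss,ce,s=big(S); print("stirrer",ce,s,axis(W[Ss]), np.percentile(W[Ss][:,2],[5,50,95]))
for n,(a,d,e,f,z) in dict(petri=(355,395,220,258,.008),ind=(365,395,178,210,.03),wash=(170,220,140,200,.05)).items():
    m=roi(W[:,:,2]>z,a,d,e,f); m,ce,s=big(m); print(n,W[m].min(0),W[m].max(0))
E
```

```text
pad [173.78109453 268.97263682] [161 257  27  25 402] [0.40560578 0.21240939 0.10206874] [0.40528723 0.21218244 0.103     ]
dot [325.29166667 184.        ] [323 182   6   5  24] [ 0.63888994 -0.15769127  0.05120899] [ 0.63845359 -0.15823119  0.052     ]
lug [325.31506849 184.02739726] [313 175  25  19 365] [ 0.63838143 -0.15829253  0.052     ]
blue n 915 zrange [-0.00299679  0.00741241  0.06171392]
base ((479.04669189453125, 178.0595703125), (71.13008880615234, 157.6886444091797), 63.73666763305664)
cheek 102 [0.49776964 0.15841632 0.08310414] ((425.38494873046875, 58.51245880126953), (296.5423583984375, 102.22676086425781), 66.90316772460938)
lever pts 980 ((479.74383544921875, 171.64401245117188), (53.17864990234375, 214.7720184326172), 61.73893737792969)
stirrer [331.36360347 137.03997829] [ 293   90   77   92 5528] ((767.7898559570312, -172.15089416503906), (182.79837036132812, 241.3440399169922), 84.12715148925781) [0.07170272 0.08601532 0.09389507]
petri [ 0.32020391 -0.32710322  0.00813158] [ 0.53678287 -0.05782269  1.30958953]
ind [ 0.32020391 -0.31942713  0.03022124] [ 0.64094619 -0.05782269  1.30958953]
wash [ 0.32020391 -0.05782269  0.05065936] [0.73037939 0.24561827 1.30958953]
```

```bash
python3 - <<'E'
from meas import *
c,R,t=cam("top"); W=cloud(c,R,t); ok=c["depth"]>.1
def roi(m,u0,u1,v0,v1):
    o=np.zeros_like(m); o[v0:v1,u0:u1]=m[v0:v1,u0:u1]; return o
S=ok&(W[:,:,2]>.06)&(W[:,:,2]<.1); S=roi(S,285,375,97,182); S=cv2.morphologyEx(S.astype(np.uint8),cv2.MORPH_OPEN,np.ones((5,5)))>0
Ss,ce,s=big(S); P=W[Ss]; print("stirrer",s,axis(P),cv2.boxPoints(axis(P)).round().tolist())
# front edge fit: min x for each y-bin
pts=[]
for y in np.arange(-.24,-.08,.008):
    q=P[(abs(P[:,1]-y)<.004)&(P[:,0]<.75)]
    if len(q)>3: pts.append((q[:,0].min()*1000,y*1000))
pts=np.array(pts); print(pts.round().tolist()); print(cv2.fitLine(pts.astype(np.float32),cv2.DIST_HUBER,0,.01,.01).ravel())
y=roi(mask(c,(22,150,120),(35,255,255))|mask(c,(0,170,120),(6,255,255)),305,345,170,200)
L=np.array([ray(c,R,t,u,v,.052) for v,u in np.argwhere(y)]); print("lug",axis(L))
for n,(a,d,e,f,z) in dict(petri=(355,395,220,258,.006),ind=(365,395,178,210,.03),wash=(170,220,140,200,.03),violet=(0,60,190,240,.03),rod=(0,80,140,195,.05),small=(120,150,160,200,.04)).items():
    m=roi(ok&(W[:,:,2]>z),a,d,e,f); m,ce,s=big(m); print(n,np.percentile(W[m],2,0).round(3),np.percentile(W[m],98,0).round(3))
print("washbase",ray(c,R,t,205,183,.0), "white stand", W[250,60])
# max height over path region x<.6,y .05..65
m=ok&(W[:,:,0]>.15)&(W[:,:,0]<.55)&(W[:,:,1]>.0)&(W[:,:,1]<.66); 
H=W[m]; 
for y in np.arange(0.05,.65,.1):
    for x in (.2,.3,.4,.5):
        q=H[(abs(H[:,1]-y)<.05)&(abs(H[:,0]-x)<.05)]; print(round(x,2),round(y,2),q[:,2].max().round(3) if len(q) else None,end=' | ')
    print()
E
```

```text
stirrer [ 294   99   76   83 5157] ((752.5282592773438, -171.7498779296875), (180.276611328125, 209.20819091796875), 83.91082763671875) [[639.0, -250.0], [847.0, -272.0], [866.0, -93.0], [658.0, -71.0]]
[[651.0, -240.0], [649.0, -232.0], [643.0, -224.0], [643.0, -216.0], [644.0, -208.0], [653.0, -200.0], [653.0, -192.0], [655.0, -184.0], [654.0, -176.0], [655.0, -168.0], [656.0, -160.0], [657.0, -152.0], [659.0, -144.0], [660.0, -136.0], [661.0, -128.0], [662.0, -120.0], [654.0, -112.0], [655.0, -104.0], [655.0, -96.0], [666.0, -88.0]]
[ 1.0407577e-01  9.9456936e-01  6.5589545e+02 -1.6392584e+02]
lug ((638.916015625, -158.28240966796875), (61.55202865600586, 43.602142333984375), 83.87940216064453)
petri [ 0.471 -0.324  0.009] [ 0.534 -0.261  0.02 ]
ind [ 0.602 -0.316  0.035] [ 0.637 -0.28   0.08 ]
wash [0.616 0.127 0.037] [0.71  0.227 0.24 ]
violet [0.48  0.531 0.041] [0.606 0.609 0.191]
rod [0.598 0.488 0.052] [0.626 0.513 0.386]
small [0.612 0.31  0.043] [0.659 0.356 0.142]
washbase [0.6475839  0.16459881 0.        ] white stand [0.45025025 0.51775598 0.05385307]
0.2 0.05 -0.019 | 0.3 0.05 0.008 | 0.4 0.05 0.009 | 0.5 0.05 0.008 | 
0.2 0.15 -0.739 | 0.3 0.15 0.007 | 0.4 0.15 0.108 | 0.5 0.15 0.081 | 
0.2 0.25 -0.83 | 0.3 0.25 0.008 | 0.4 0.25 0.111 | 0.5 0.25 0.012 | 
0.2 0.35 0.637 | 0.3 0.35 0.008 | 0.4 0.35 0.007 | 0.5 0.35 0.013 | 
0.2 0.45 -0.831 | 0.3 0.45 0.008 | 0.4 0.45 0.058 | 0.5 0.45 0.059 | 
0.2 0.55 -0.83 | 0.3 0.55 0.007 | 0.4 0.55 0.058 | 0.5 0.55 0.243 |
```

Stirrer: lift point (0.638, −0.158), yaw −6°. Jack: origin (0.506, 0.163), yaw about −26.5°; the pad position fits this. Next I move above the jack.

```bash
python3 -m jog '[{"dp":[-4,-3.1,0],"twist":1,"fingers":1},{"dp":[-9,-7,0],"twist":2,"fingers":1},{"dp":[-14,-10.8,0],"twist":3,"fingers":1},{"dp":[-19,-14.7,0],"twist":4,"fingers":1},{"dp":[-24,-18.6,0],"twist":5,"fingers":1},{"dp":[-29,-22.4,0],"twist":6,"fingers":1},{"dp":[-34,-26.3,0],"twist":6.7,"fingers":1},{"dp":[-38.5,-29.8,0],"twist":6.7,"fingers":1}]'; cat > go.py <<'E'
# python3 go.py x y z : shift in tool cm needed from the measured pose
import sys; from h import *
from scipy.spatial.transform import Rotation as Ro
o=env.get_obs(); R=Ro.from_euler("xyz",o["tool_rot"],degrees=True).as_matrix()
print("dp cm",(R.T@(np.array(list(map(float,sys.argv[1:4])))-o["tool_pos"])*100).round(2),"pos",o["tool_pos"].round(4),"rot",o["tool_rot"].round(2),"F",o["force"].round(2),"w",round(o["grip_width"],4),"t",o["time_s"])
E
python3 go.py .506 .163 .12
```

```text
time_s: 1.2
tool_pos: [0.4823, 0.1988, 0.2227]
tool_rot: [180.0, 0.0, 153.5]
force: [1.1, 1.2, 0.4]
grip_width: 0.0867
grasp_force: 0.0
dp cm [-3.71 -2.15 10.27] pos [0.4823 0.1988 0.2227] rot [1.7996e+02 1.0000e-02 1.5348e+02] F [1.1  1.18 0.38] w 0.0867 t 1.2
```

```bash
python3 -m jog '[{"dp":[-1.8,-1.1,2.5],"twist":0,"fingers":1},{"dp":[-3.7,-2.15,6],"twist":0,"fingers":1},{"dp":[-3.7,-2.15,10.2],"twist":0,"fingers":1},{"dp":[-3.7,-2.15,10.2],"twist":0,"fingers":1}]'; python3 - <<'E'
from h import *
c,R,t=cam("side"); cv2.imwrite("pics/s1.png",c["pixels"][180:400,180:460].repeat(2,0).repeat(2,1))
E
```

```text
time_s: 1.7
tool_pos: [0.5024, 0.1638, 0.1176]
tool_rot: [-179.7, -0.3, 153.5]
force: [-0.6, 0.5, 0.4]
grip_width: 0.0871
grasp_force: 0.0
```

View pics/s1.png

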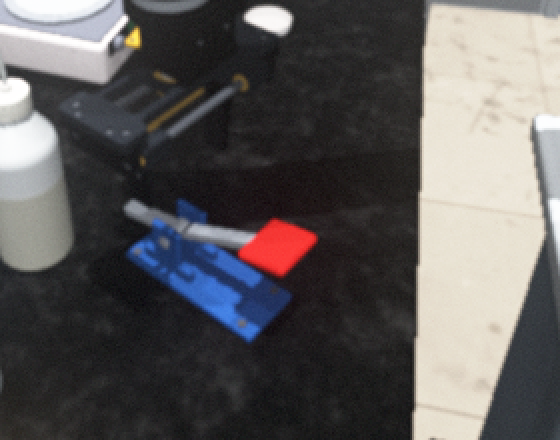

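The gripper shows above the jack (crop (150,120)), and the cheeks are at (190,212) and (160,240). I'll check the cheek position from this view's depth.

```bash
python3 - <<'E'
from meas import *
c,R,t=cam("side"); W=cloud(c,R,t); b=mask(c,(104,120,40),(125,255,255))&(c["depth"]>.1); b[:,:235]=0;b[:270]=0;b[360:]=0;b[:,340:]=0
P=W[b]; P=P[(abs(P[:,0]-.49)<.15)&(abs(P[:,1]-.17)<.15)]
for lo,hi in((.052,.07),(.03,.07),(.004,.012)):
    q=P[(P[:,2]>lo)&(P[:,2]<hi)]; print(lo,len(q),q.mean(0).round(4),axis(q))
    u=np.array([np.cos(np.radians(-26.5)),np.sin(np.radians(-26.5))]);v=np.array([-u[1],u[0]])
    d=q[:,:2]-[.506,.163]; print("  along",np.percentile(d@u,[3,97]).round(4),"across",np.percentile(d@v,[3,97]).round(4))
E
python3 go.py .506 .163 .0263
```

```text
0.052 156 [0.5068 0.1669 0.0574] ((506.7585754394531, 165.69879150390625), (42.475337982177734, 33.71853256225586), 64.73211669921875)
  along [-0.0167  0.0152] across [-0.017   0.0234]
0.03 274 [0.508  0.1707 0.0512] ((507.1814270019531, 165.81198120117188), (42.67947006225586, 34.75538635253906), 64.0903549194336)
  along [-0.0166  0.0157] across [-0.0163  0.0234]
0.004 1656 [0.4628 0.1919 0.0066] ((477.7804870605469, 179.72088623046875), (65.48424530029297, 155.51620483398438), 63.56300735473633)
  along [-0.1072  0.0345] across [-0.0265  0.0336]
dp cm [-0.16 -0.19  9.52] pos [0.5053 0.1654 0.1215] rot [1.7997e+02 2.0000e-02 1.5352e+02] F [ 0.29  0.84 -0.  ] w 0.0868 t 1.8
```

Cheeks measure 42.5 × 33.7 mm centred at (0.5067, 0.1657), so size and place both fit. Descend and grip.

```bash
python3 -m jog '[{"dp":[-0.1,0,3],"twist":0,"fingers":1},{"dp":[-0.1,0,6],"twist":0,"fingers":1},{"dp":[-0.1,0,8.5],"twist":0,"fingers":1},{"dp":[-0.1,0,9.5],"twist":0,"fingers":1},{"dp":[-0.1,0,9.5],"twist":0,"fingers":1}]' 35; python3 -m jog '[{"dp":[0,0,0],"twist":0,"fingers":0.3},{"dp":[0,0,0],"twist":0,"fingers":0.3},{"dp":[0,0,0],"twist":0,"fingers":0.3},{"dp":[0,0,0],"twist":0,"fingers":0.3},{"dp":[0,0,0],"twist":0,"fingers":0.3},{"dp":[0,0,0],"twist":0,"fingers":0.3}]' 35; python3 go.py .506 .163 .0263
```

```text
time_s: 2.42
tool_pos: [0.5066, 0.1651, 0.0266]
tool_rot: [179.9, 0.0, 153.5]
force: [-0.2, 0.4, 0.1]
grip_width: 0.0869
grasp_force: 0.0
time_s: 3.18
tool_pos: [0.506, 0.1646, 0.0256]
tool_rot: [180.0, 0.0, 153.5]
force: [-0.4, 0.7, -0.8]
grip_width: 0.0414
grasp_force: 35.0
dp cm [-0.07 -0.14 -0.07] pos [0.506  0.1646 0.0256] rot [179.99   0.   153.49] F [-0.45  0.69 -0.76] w 0.0414 t 3.175
```

```bash
python3 -m jog '[{"dp":[0,0,-1.5],"twist":0,"fingers":0.3},{"dp":[0,0,-4],"twist":0,"fingers":0.3},{"dp":[-1,-2.2,-6],"twist":0,"fingers":0.3},{"dp":[-3,-6.6,-6],"twist":-4,"fingers":0.3},{"dp":[-5,-11,-6],"twist":-8,"fingers":0.3},{"dp":[-7,-15.4,-6],"twist":-12,"fingers":0.3},{"dp":[-9,-19.8,-6],"twist":-16,"fingers":0.3},{"dp":[-11,-24.2,-6],"twist":-20.5,"fingers":0.3}]' 35; python3 go.py .4948 -.143 .0856
```

```text
time_s: 4.18
tool_pos: [0.4956, -0.1026, 0.0858]
tool_rot: [180.0, -0.0, 174.1]
force: [0.7, -0.0, -5.5]
grip_width: 0.0421
grasp_force: 35.0
dp cm [-0.33 -4.03  0.02] pos [ 0.4956 -0.1026  0.0858] rot [ 1.7998e+02 -2.0000e-02  1.7413e+02] F [ 0.7  -0.02 -5.51] w 0.0421 t 4.175
```

```bash
python3 -m jog '[{"dp":[-0.1,-1.5,0],"twist":0,"fingers":0.3},{"dp":[-0.3,-4,0.5],"twist":0,"fingers":0.3},{"dp":[-0.3,-4,2.5],"twist":0,"fingers":0.3},{"dp":[-0.3,-4,4.5],"twist":0,"fingers":0.3},{"dp":[-0.3,-4,5.6],"twist":0,"fingers":0.3},{"dp":[-0.3,-4,5.6],"twist":0,"fingers":0.3}]' 35; python3 go.py .5644 -.1503 .0276; python3 - <<'E'
from h import *
c,R,t=cam("side"); cv2.imwrite("pics/s2.png",c["pixels"][150:300,180:400].repeat(3,0).repeat(3,1))
c,R,t=cam("top"); cv2.imwrite("pics/t2.png",c["pixels"][100:300,220:420].repeat(3,0).repeat(3,1))
E
```

```text
time_s: 4.92
tool_pos: [0.4944, -0.1406, 0.0289]
tool_rot: [180.0, -0.1, 174.0]
force: [-0.6, -0.1, -5.6]
grip_width: 0.0415
grasp_force: 35.0
dp cm [-7.06 -0.23  0.12] pos [ 0.4944 -0.1406  0.0289] rot [ 1.7999e+02 -1.2000e-01  1.7401e+02] F [-0.56 -0.05 -5.64] w 0.0415 t 4.925
```

View pics/s2.png

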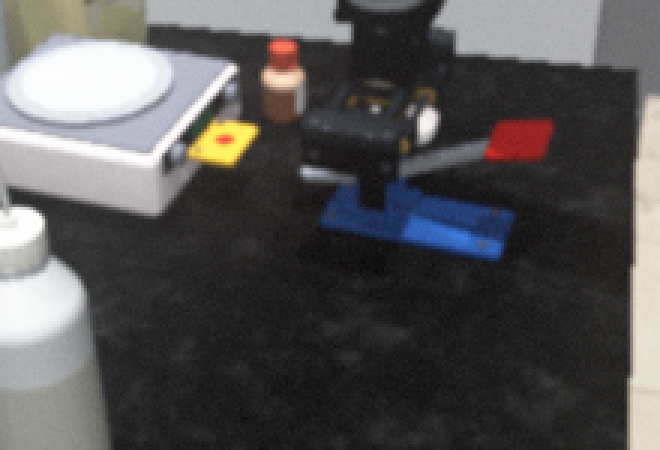

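View pics/t2.png

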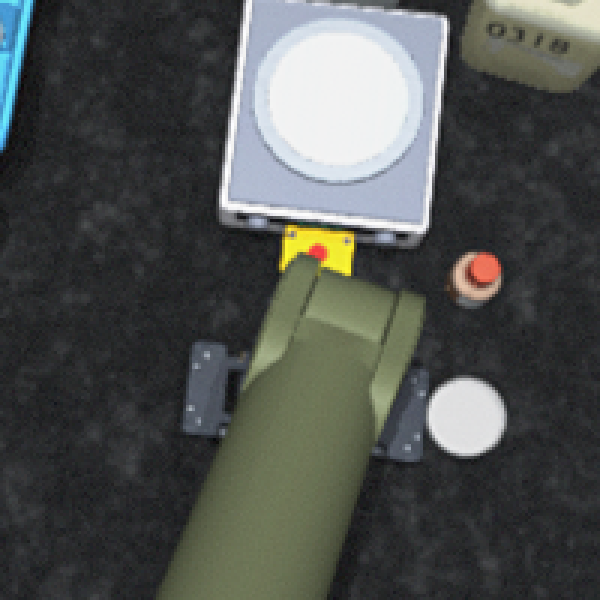

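The jack hangs level just off the bench in front of the lug: side crop base (420,220), pad (520,140), lug (225,142); top crop lug (318,252). The dish and red-cap bottle are clear of the gripper. I'll measure the jack's pose from the side view.

```bash
python3 - <<'E'
from meas import *
c,R,t=cam("side"); W=cloud(c,R,t); ok=c["depth"]>.1
b=mask(c,(104,120,40),(125,255,255))&ok; b[:,:280]=0; b[:200]=0;b[260:]=0;b[:,360:]=0
P=W[b]; q=P[(P[:,2]>.004)&(P[:,2]<.018)]; r=axis(q); print("base",len(q),np.median(q[:,2]),r)
p=mask(c,(0,170,80),(8,255,255))|mask(c,(174,170,80),(180,255,255)); p[:,:330]=0;p[:,372:]=0;p[:180]=0;p[215:]=0
m,ce,s=big(p); print("pad",s,W[m&ok].mean(0),ray(c,R,t,*ce,.106))
y=mask(c,(22,130,120),(35,255,255))|mask(c,(0,170,120),(6,255,255)); y[:,:240]=0;y[:,270:]=0;y[:185]=0;y[210:]=0
m,ce,s=big(y); L=W[m&ok]; print("lug",s,ce,np.median(L,0),ray(c,R,t,*ce,.052)); print(axis(L[abs(L[:,2]-.052)<.004]))
E
```

```text
base 794 0.010542257014322367 ((464.54107666015625, -136.4877166748047), (66.78459167480469, 154.31594848632812), 83.20358276367188)
pad [342 190  22  13 241] [ 0.38445739 -0.12204912  0.10527001] [ 0.38435231 -0.12065056  0.106     ]
lug [243 191  23  14 179] [254.01675978 197.11731844] [ 0.63854639 -0.14880538  0.04998074] [ 0.63743251 -0.14856004  0.052     ]
((639.7333984375, -154.25799560546875), (60.27778244018555, 41.9939079284668), 83.3892822265625)
```

```bash
python3 -m jog '[{"dp":[-1.5,0,0.1],"twist":0,"fingers":0.3},{"dp":[-3,0,0.15],"twist":0,"fingers":0.3},{"dp":[-4.5,0,0.15],"twist":0,"fingers":0.3},{"dp":[-6,0,0.15],"twist":0,"fingers":0.3},{"dp":[-6.9,0,0.15],"twist":0,"fingers":0.3},{"dp":[-6.9,0,0.15],"twist":0,"fingers":0.3},{"dp":[-6.9,0,0.3],"twist":0,"fingers":0.3},{"dp":[-6.9,0,0.3],"twist":0,"fingers":0.3}]' 35; python3 go.py .5644 -.1503 .0256
```

```text
time_s: 6.08
tool_pos: [0.563, -0.1484, 0.0263]
tool_rot: [180.0, -0.1, 174.0]
force: [-0.2, 0.4, -5.2]
grip_width: 0.0419
grasp_force: 35.0
dp cm [-0.16 -0.17  0.07] pos [ 0.563  -0.1484  0.0263] rot [ 1.7998e+02 -5.0000e-02  1.7397e+02] F [-0.23  0.43 -5.18] w 0.0419 t 6.075
```

```bash
python3 -m jog '[{"dp":[-0.1,-0.1,0.08],"twist":0,"fingers":0.3},{"dp":[-0.1,-0.1,0.14],"twist":0,"fingers":0.3},{"dp":[-0.1,-0.1,0.14],"twist":0,"fingers":0.3}]' 35; python3 go.py .5644 -.1503 .0256;  python3 - <<'E'
from meas import *
c,R,t=cam("side"); W=cloud(c,R,t); ok=c["depth"]>.1
b=mask(c,(104,120,40),(125,255,255))&ok; b[:,:250]=0; b[:190]=0;b[260:]=0;b[:,360:]=0
P=W[b]; q=P[(P[:,2]>.002)&(P[:,2]<.015)]; r=axis(q); print("base",len(q),np.median(q[:,2]),r)
p=mask(c,(0,170,80),(8,255,255))|mask(c,(174,170,80),(180,255,255)); p[:,:295]=0;p[:,372:]=0;p[:180]=0;p[215:]=0
m,ce,s=big(p); print("pad",s,W[m&ok].mean(0),ray(c,R,t,*ce,.103))
cv2.imwrite("pics/s3.png",c["pixels"][150:290,200:380].repeat(4,0).repeat(4,1))
E
```

```text
time_s: 6.45
tool_pos: [0.5647, -0.1497, 0.0256]
tool_rot: [180.0, 0.0, 174.0]
force: [-1.7, 1.0, -0.7]
grip_width: 0.0417
grasp_force: 35.0
dp cm [ 0.02 -0.06  0.  ] pos [ 0.5647 -0.1497  0.0256] rot [179.99   0.   173.98] F [-1.72  1.04 -0.68] w 0.0417 t 6.45
base 729 0.006256355862768413 ((533.48486328125, -145.28591918945312), (68.4893569946289, 154.51551818847656), 83.69750213623047)
pad [314 186  21  13 201] [ 0.45149649 -0.1291447   0.10141545] [ 0.45105059 -0.1263315   0.103     ]
```

View pics/s3.png

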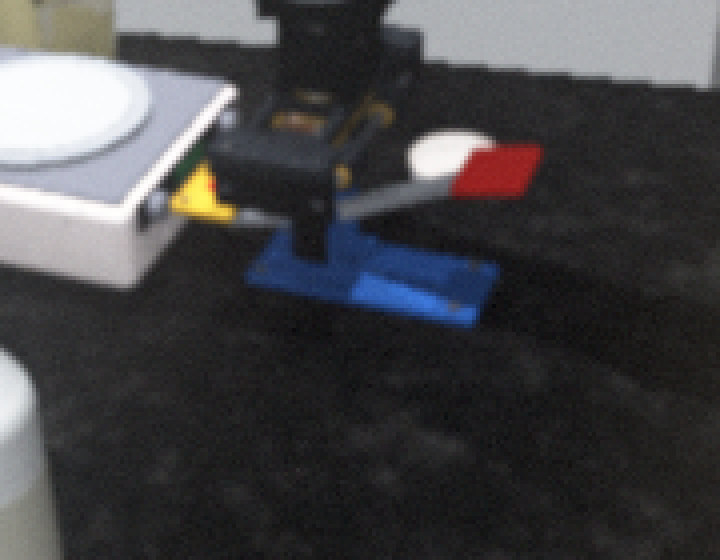

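The jack stands with its saddle end under the lug: side crop base (370,275), toe at (255,217) beneath the lug (205,200), pad (500,170). Base fit puts the origin at (0.566, −0.149), as wanted. Release, rise, and go over the pad.

```bash
python3 -m jog '[{"dp":[0,0,0],"twist":0,"fingers":0.6},{"dp":[0,0,0],"twist":0,"fingers":0.9},{"dp":[0,0,0],"twist":0,"fingers":0.9},{"dp":[0,0,0],"twist":0,"fingers":0.9},{"dp":[0,0,-2],"twist":0,"fingers":0.9},{"dp":[0,0,-5],"twist":0,"fingers":0.9},{"dp":[0,0,-9],"twist":0,"fingers":0.9},{"dp":[0,0,-13],"twist":0,"fingers":0.9}]' && python3 -m jog '[{"dp":[3,0,0],"twist":0,"fingers":0},{"dp":[6,0,0],"twist":0,"fingers":0},{"dp":[9,0,0],"twist":0,"fingers":0},{"dp":[11.2,0,0],"twist":0,"fingers":0},{"dp":[11.2,0,0],"twist":0,"fingers":0},{"dp":[11.2,0,0],"twist":0,"fingers":0}]' 20; python3 go.py .4525 -.137 .108;  python3 - <<'E'
from meas import *
c,R,t=cam("side"); W=cloud(c,R,t); ok=c["depth"]>.1
b=mask(c,(104,120,40),(125,255,255))&ok; b[:,:250]=0; b[:190]=0;b[260:]=0;b[:,360:]=0
P=W[b]; q=P[(P[:,2]>.002)&(P[:,2]<.012)]; print("base",np.median(q[:,2]),axis(q))
cv2.imwrite("pics/s4.png",c["pixels"][150:290,200:380].repeat(4,0).repeat(4,1))
E
```

```text
time_s: 7.5
tool_pos: [0.5648, -0.1498, 0.1579]
tool_rot: [180.0, 0.1, 174.0]
force: [-0.5, 0.2, -0.4]
grip_width: 0.0785
grasp_force: 0.0
time_s: 8.25
tool_pos: [0.4544, -0.138, 0.1562]
tool_rot: [180.0, 0.1, 174.0]
force: [0.1, 0.6, -0.6]
grip_width: 0.0261
grasp_force: 0.0
dp cm [0.21 0.08 4.82] pos [ 0.4544 -0.138   0.1562] rot [1.7999e+02 1.3000e-01 1.7399e+02] F [ 0.1   0.57 -0.64] w 0.0261 t 8.25
base 0.006236676138783738 ((533.3624267578125, -145.21755981445312), (68.14169311523438, 154.61410522460938), 84.091796875)
```

View pics/s4.png

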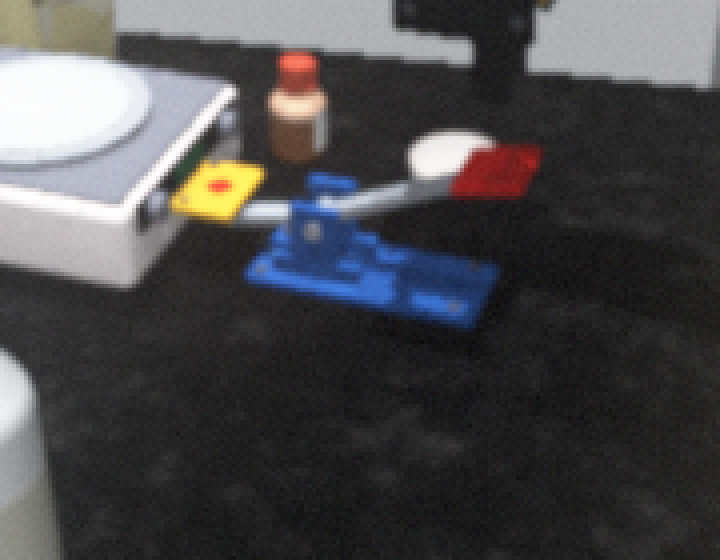

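The jack stands free on the bench, unmoved by the release; the toe runs under the lug (crop (220,187)) and the pad (500,170) is clear below the fingers. Lower to just above the pad.

```bash
python3 -m jog '[{"dp":[0.1,0,1.5],"twist":0,"fingers":0},{"dp":[0.1,0,3],"twist":0,"fingers":0},{"dp":[0.1,0,4.3],"twist":0,"fingers":0},{"dp":[0.1,0,4.8],"twist":0,"fingers":0},{"dp":[0.1,0,4.8],"twist":0,"fingers":0}]'; python3 -m jog '[{"dp":[0,0,0.2],"twist":0,"fingers":0},{"dp":[0,0,0.4],"twist":0,"fingers":0},{"dp":[0.1,0,0.6],"twist":0,"fingers":0},{"dp":[0.2,0,0.9],"twist":0,"fingers":0},{"dp":[0.3,0,1.2],"twist":0,"fingers":0},{"dp":[0.3,0,1.2],"twist":0,"fingers":0}]';python3 go.py .4525 -.137 .055
```

```text
time_s: 8.93
tool_pos: [0.4521, -0.1378, 0.1067]
tool_rot: [-180.0, -0.0, 174.0]
force: [0.3, 0.4, -0.4]
grip_width: 0.0003
grasp_force: 0.0
time_s: 9.68
tool_pos: [0.4491, -0.1374, 0.0949]
tool_rot: [180.0, -0.0, 174.0]
force: [-0.4, 0.9, 1.6]
grip_width: 0.0007
grasp_force: 0.4
dp cm [-0.34  0.08  3.99] pos [ 0.4491 -0.1374  0.0949] rot [ 1.8000e+02 -2.0000e-02  1.7399e+02] F [-0.43  0.88  1.57] w 0.0007 t 9.675
```

```bash
python3 -m jog '[{"dp":[0.1,0,0.4],"twist":0,"fingers":0},{"dp":[0.25,0,0.8],"twist":0,"fingers":0},{"dp":[0.35,0,1.2],"twist":0,"fingers":0},{"dp":[0.45,0,1.6],"twist":0,"fingers":0},{"dp":[0.55,0,2],"twist":0,"fingers":0},{"dp":[0.62,0,2.4],"twist":0,"fingers":0},{"dp":[0.7,0,2.8],"twist":0,"fingers":0},{"dp":[0.7,0,2.8],"twist":0,"fingers":0}]';python3 go.py .4525 -.137 .055; python3 -m jog '[{"dp":[0.05,0,0.4],"twist":0,"fingers":0},{"dp":[0.1,0,0.8],"twist":0,"fingers":0},{"dp":[0.1,0,1.1],"twist":0,"fingers":0},{"dp":[0.1,0,1.1],"twist":0,"fingers":0}]';python3 go.py .4525 -.137 .055
```

```text
time_s: 10.68
tool_pos: [0.4417, -0.1366, 0.0673]
tool_rot: [180.0, -0.1, 174.0]
force: [-3.5, 0.9, 7.3]
grip_width: 0.0005
grasp_force: 3.6
dp cm [-1.08  0.08  1.23] pos [ 0.4417 -0.1366  0.0673] rot [ 1.7997e+02 -8.0000e-02  1.7398e+02] F [-3.45  0.94  7.26] w 0.0005 t 10.675
time_s: 11.18
tool_pos: [0.4402, -0.1365, 0.0565]
tool_rot: [180.0, -0.2, 174.0]
force: [-5.9, 1.5, 10.8]
grip_width: 0.0002
grasp_force: 5.7
dp cm [-1.23  0.08  0.15] pos [ 0.4402 -0.1365  0.0565] rot [ 1.7996e+02 -1.6000e-01  1.7398e+02] F [-5.91  1.5  10.84] w 0.0002 t 11.175
```

```bash
python3 -m jog '[{"dp":[0.15,0,0.05],"twist":0,"fingers":0},{"dp":[0.3,0,0.1],"twist":0,"fingers":0},{"dp":[0.3,0,0.1],"twist":0,"fingers":0}]'; python3 go.py .4525 -.137 .055;  python3 - <<'E'
from meas import *
c,R,t=cam("side"); W=cloud(c,R,t); ok=c["depth"]>.1
b=mask(c,(104,120,40),(125,255,255))&ok; b[:,:250]=0; b[:190]=0;b[260:]=0;b[:,360:]=0
P=W[b]; q=P[(P[:,2]>.002)&(P[:,2]<.012)]; print("base",np.median(q[:,2]),axis(q))
y=mask(c,(22,130,120),(35,255,255))|mask(c,(0,170,120),(6,255,255)); y[:,:235]=0;y[:,270:]=0;y[:170]=0;y[210:]=0
m,ce,s=big(y); L=W[m&ok]; print("lug",s,np.median(L,0),axis(L[abs(L[:,2]-np.median(L[:,2]))<.006]))
cv2.imwrite("pics/s5.png",c["pixels"][150:290,200:380].repeat(4,0).repeat(4,1))
E
```

```text
time_s: 11.55
tool_pos: [0.44, -0.1365, 0.0566]
tool_rot: [180.0, 0.2, 174.0]
force: [-1.0, 0.5, 10.1]
grip_width: -0.0001
grasp_force: 4.7
dp cm [-1.25  0.08  0.16] pos [ 0.44   -0.1365  0.0566] rot [179.98   0.19 173.99] F [-1.03  0.48 10.07] w -0.0001 t 11.55
base 0.006217255334568059 ((533.847412109375, -143.7127227783203), (66.97577667236328, 155.4427490234375), 84.87334442138672)
lug [241 184  22  13 163] [ 0.64319764 -0.1504616   0.07157868] ((646.4813232421875, -156.53048706054688), (62.45752716064453, 43.38269805908203), 83.11053466796875)
```

View pics/s5.png

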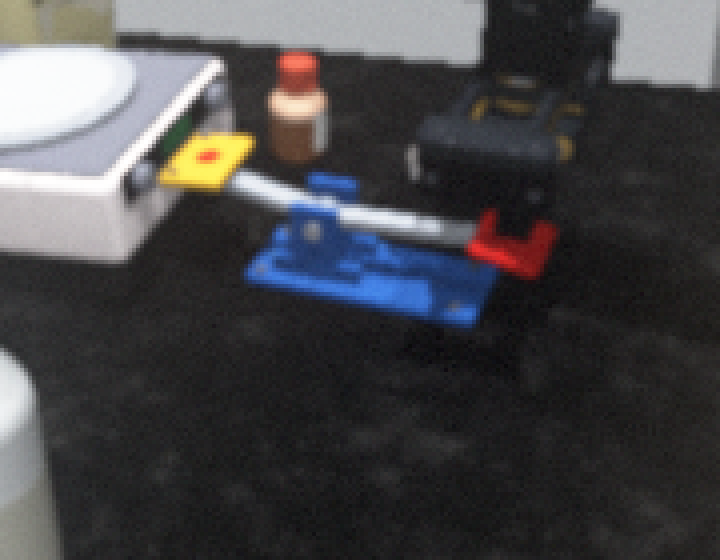

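The trial lift worked: lug up at crop (208,158), its top at z = 0.072, pad pressed down at (510,250), and the jack base hasn't moved. Let it back up slowly.

```bash
python3 -m jog '[{"dp":[0,0,-0.3],"twist":0,"fingers":0},{"dp":[-0.1,0,-0.6],"twist":0,"fingers":0},{"dp":[-0.15,0,-0.9],"twist":0,"fingers":0},{"dp":[-0.2,0,-1.2],"twist":0,"fingers":0},{"dp":[-0.25,0,-1.5],"twist":0,"fingers":0},{"dp":[-0.3,0,-1.8],"twist":0,"fingers":0},{"dp":[-0.35,0,-2.1],"twist":0,"fingers":0},{"dp":[-0.4,0,-2.4],"twist":0,"fingers":0}]';python3 -m jog '[{"dp":[-0.1,0,-0.3],"twist":0,"fingers":0},{"dp":[-0.2,0,-0.6],"twist":0,"fingers":0},{"dp":[-0.3,0,-0.9],"twist":0,"fingers":0},{"dp":[-0.4,0,-1.2],"twist":0,"fingers":0},{"dp":[-0.5,0,-1.5],"twist":0,"fingers":0},{"dp":[-0.6,0,-1.8],"twist":0,"fingers":0},{"dp":[-0.7,0,-2.1],"twist":0,"fingers":0},{"dp":[-0.8,0,-2.4],"twist":0,"fingers":0}]';python3 -m jog '[{"dp":[-0.1,0,-0.3],"twist":0,"fingers":0},{"dp":[-0.1,0,-0.7],"twist":0,"fingers":0},{"dp":[-0.1,0,-1],"twist":0,"fingers":0},{"dp":[-0.1,0,-1],"twist":0,"fingers":0},{"dp":[-0.1,0,-1],"twist":0,"fingers":0}]'; python3 go.py .4525 -.137 .105;  python3 - <<'E'
from meas import *
c,R,t=cam("side"); W=cloud(c,R,t); ok=c["depth"]>.1
b=mask(c,(104,120,40),(125,255,255))&ok; b[:,:250]=0; b[:190]=0;b[260:]=0;b[:,360:]=0
P=W[b]; q=P[(P[:,2]>.002)&(P[:,2]<.012)]; print("base",np.median(q[:,2]),axis(q))
y=mask(c,(22,130,120),(35,255,255))|mask(c,(0,170,120),(6,255,255)); y[:,:235]=0;y[:,270:]=0;y[:170]=0;y[210:]=0
m,ce,s=big(y); L=W[m&ok]; print("lug",s,np.median(L,0),axis(L[abs(L[:,2]-np.median(L[:,2]))<.006]))
p=mask(c,(0,170,60),(8,255,255))|mask(c,(174,170,60),(180,255,255)); p[:,:295]=0;p[:,372:]=0;p[:180]=0;p[225:]=0
m,ce,s=big(p); print("pad",s,W[m&ok].mean(0))
E
```

```text
time_s: 12.6
tool_pos: [0.4426, -0.1367, 0.0794]
tool_rot: [180.0, 0.0, 174.0]
force: [3.2, -0.6, 4.5]
grip_width: 0.0005
grasp_force: 2.2
time_s: 13.6
tool_pos: [0.4498, -0.1374, 0.103]
tool_rot: [180.0, -0.1, 174.0]
force: [0.2, 0.9, 1.1]
grip_width: 0.0005
grasp_force: 0.3
time_s: 14.22
tool_pos: [0.4512, -0.1376, 0.1131]
tool_rot: [180.0, -0.0, 174.0]
force: [0.2, 0.8, -0.6]
grip_width: 0.0005
grasp_force: 0.0
dp cm [-0.12  0.08  0.81] pos [ 0.4512 -0.1376  0.1131] rot [179.99  -0.   173.99] F [ 0.21  0.82 -0.62] w 0.0005 t 14.225
base 0.006059193362392092 ((533.206298828125, -144.9648895263672), (66.6905517578125, 154.61941528320312), 83.89970397949219)
lug [243 191  23  14 178] [ 0.63826677 -0.14948092  0.04992058] ((639.32470703125, -154.35244750976562), (59.885746002197266, 41.01410675048828), 83.79219055175781)
pad [313 187  22  12 179] [ 0.45225521 -0.12586266  0.10141131]
```

Everything is back: lug top at its start height and position, pad at 0.101, jack unmoved. Second press, following the same arc.

```bash
python3 -m jog '[{"dp":[0,0,0.5],"twist":0,"fingers":0},{"dp":[0,0,0.9],"twist":0,"fingers":0},{"dp":[0.1,0,1.3],"twist":0,"fingers":0},{"dp":[0.25,0,1.7],"twist":0,"fingers":0},{"dp":[0.4,0,2.1],"twist":0,"fingers":0},{"dp":[0.55,0,2.5],"twist":0,"fingers":0},{"dp":[0.7,0,2.9],"twist":0,"fingers":0},{"dp":[0.8,0,3.3],"twist":0,"fingers":0}]';python3 -m jog '[{"dp":[0.15,0,0.4],"twist":0,"fingers":0},{"dp":[0.3,0,0.8],"twist":0,"fingers":0},{"dp":[0.4,0,1.2],"twist":0,"fingers":0},{"dp":[0.45,0,1.6],"twist":0,"fingers":0},{"dp":[0.5,0,2],"twist":0,"fingers":0},{"dp":[0.55,0,2.3],"twist":0,"fingers":0},{"dp":[0.6,0,2.5],"twist":0,"fingers":0},{"dp":[0.6,0,2.5],"twist":0,"fingers":0}]'; python3 go.py .4525 -.137 .055
```

```text
time_s: 15.28
tool_pos: [0.4436, -0.1368, 0.0808]
tool_rot: [180.0, 0.0, 174.0]
force: [-1.9, 0.9, 6.9]
grip_width: 0.0005
grasp_force: 3.8
time_s: 16.27
tool_pos: [0.4385, -0.1363, 0.0563]
tool_rot: [180.0, 0.1, 174.0]
force: [-1.4, 0.5, 8.9]
grip_width: 0.0006
grasp_force: 4.7
dp cm [-1.4   0.08  0.13] pos [ 0.4385 -0.1363  0.0563] rot [1.7997e+02 1.2000e-01 1.7399e+02] F [-1.4   0.54  8.93] w 0.0006 t 16.275
```

```bash
python3 -m jog '[{"dp":[0,0,0.05],"twist":0,"fingers":0},{"dp":[0,0,0.05],"twist":0,"fingers":0},{"dp":[0,0,0.05],"twist":0,"fingers":0},{"dp":[0,0,0.05],"twist":0,"fingers":0}]'; python3 - <<'E'
from meas import *
c,R,t=cam("side"); W=cloud(c,R,t); ok=c["depth"]>.1
b=mask(c,(104,120,40),(125,255,255))&ok; b[:,:250]=0; b[:190]=0;b[260:]=0;b[:,360:]=0
P=W[b]; q=P[(P[:,2]>.002)&(P[:,2]<.012)]; print("base",np.median(q[:,2]),axis(q))
y=mask(c,(22,130,120),(35,255,255))|mask(c,(0,170,120),(6,255,255)); y[:,:235]=0;y[:,270:]=0;y[:170]=0;y[210:]=0
m,ce,s=big(y); L=W[m&ok]; z=np.median(L[:,2]); print("lug",s,np.median(L,0),axis(L[abs(L[:,2]-z)<.006]))
if z>.067: env.sign_off(); print("signed off")
E
```

```text
time_s: 16.77
tool_pos: [0.4385, -0.1363, 0.0561]
tool_rot: [180.0, 0.1, 174.0]
force: [-2.6, 1.5, 10.6]
grip_width: 0.0003
grasp_force: 5.8
base 0.00616084831437034 ((533.1875610351562, -145.45068359375), (67.56153106689453, 154.685546875), 84.31521606445312)
lug [240 184  23  14 165] [ 0.64286148 -0.14988505  0.07152701] ((645.2130126953125, -154.50318908691406), (62.41353988647461, 41.01631546020508), 84.2117691040039)
the job is handed in; nothing more can be done
signed off
```

I've handed the job in with the handle held fully down and the stirrer raised on the jack (lug top about 72 mm up) after the trial lift and gentle let-down; the jack stayed put and the arm never touched the stirrer or bystanders as far as the pictures show, but no verdict came back.

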